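# Set the tailstock of the bench centre to the red index tab

### The job

Set up the bench centre for the next shaft: slide its blue tailstock along the bed until the white pointer line on its saddle stands opposite the red index tab, not the yellow one. Then let go of it and leave it standing there.

Things in the scene. Friction and masses are not known exactly. Their poses are not given: they have to be found in the camera images.
- tailstock (a joint): Slide of the tailstock along the bed, 0 to 0.19 m, growing to the robot's left, towards the fixed headstock (a like blue block on the bed's left end). 3 N friction, 15 N per m/s damping; stays where left, not locked. The fixed bed is a grey plate 108 mm wide, 400 long, 14 thick, with a 40 mm wide steel rail on it, turned up to 20 degrees from the robot's y.
- tailstock_grip (a point): Middle of the tailstock's blue block, 82 mm above the table. x across the bed, away from the robot; y along it as the joint grows; z up. Block: 36 mm in x (grip across this from above), 48 in y, from 46 to 100 mm high, on a dark saddle 56 by 68 mm. A steel centre juts 29 mm from its +y face, a black 40 mm handwheel 17 mm from its -y face, both lower than the block's top.
- pointer (a point): Tip of the white pointer on the robot's side of the tailstock's saddle, 35 mm in front of the block's middle and at the same place along the bed, 24 mm above the table. It continues as a 4 mm wide white line up the saddle's front and onto its top. Axes as for tailstock_grip.
- red_mark (a point): Middle of the top of the red index tab: a clip 14 mm wide, with a black centre line, fixed on the bed's front edge, top 28 mm above the table; the tailstock passes behind it freely. Axes as for tailstock_grip; set right when the pointer has the same y along the bed. It is 30 to 90 mm to either side of the pointer's start; a like yellow tab is on the other side.

How it is judged:
By the outcome, as a careful person would: the job done as asked, in the order asked, and still so for the second after the job is handed in, with the robot touching nothing.
It also fails if it takes over 32 s, if anything falls off the work surface, if the arm or the gripper's body presses on something with over 40 N, if the wrist force passes 120 N, or if a joint passes its speed limit or range.

### The arm

A 6-joint arm with a two-finger parallel gripper is mounted at the origin on a cart in front of the work surface, level with it; the furniture and walls round the work are solid. World frame = base frame: x ahead of the robot, y to its left, z up, the work surface at z = 0. Lengths are in m, angles in rad, forces in N, time in s.
With the tool pointing down it reaches from about 0.35 to 0.975 m from the base axis. Payload 4.9 kg.
Tool frame: the origin (TCP) lies at the very end of the fingers, on their centre line; the grasp point (between the pads) lies 19 mm behind it (manip.grasp_offset is the distance from the TCP to the grasp point, in m); z points along the fingers, y is the line along which they close (so a half turn about z gives the same grasp; the last joint's range is limited). The gripper opens to 85 mm and grips with 20 to 120 N. Pads are 22 mm wide; open, the fingers measure 114 mm over their backs; the gripper's body (76 mm by 85 mm) begins 54 mm behind the grasp point. The pads swing forward as they close: fully open they stand 13 mm farther back than shut.
Start: joints at [-1.264, 0.053, 1.613, -0, 1.476, -0.119], TCP at [0.258, -0.569, 0.205] pointing down, gripper open.
Joint ranges: [-3.01, 3.01], [-1.01, 2.22], [0.06, 2.58], [-1.02, 4.17], [0.09, 2.62], [-3.14, 3.14]. Speed limits (rad/s): [2.57, 2.57, 3.14, 3.14, 3.14, 3.14].

### API

Orientations are given as a unit quaternion [w, x, y, z].
In Python, from plant import manip, eyes, job_done, models gives the robot as it stands.
- The arm moves only by the tool servo_tool, never from a script. Its argument "motion" is one flat list of numbers, 5 for each row, row after row: the opening, from -1 (shut) to 1 (fully open), then the shift along the tool's x, y, z normalised to -1 to 1, where 1 is 120 mm, then the turn about the tool's z normalised to -1 to 1, where 1 is 45 degrees. A call has 1 to 5 rows; each row is the pose to reach, as a shift and turn from the pose commanded when the call began, along the tool's axes at that moment; what a row does not reach only later rows make up. A row lasts 1/8 s, in which the tool goes at most 62.5 mm and 10.7 degrees, less where a joint would pass 70% of its speed; a pose out of reach is approached as far as the arm can. A call with a number of a shift or a turn outside -1 to 1 is refused whole. A call with a gripper value outside its range is refused whole. The fingers move at their own pace and stop on an object; the grip force is fixed at half the most. Time passes only in rows, so rows that repeat a pose let the fingers close. It gives the time, the measured TCP pose, the force, the opening and the grip force at its end, in the units of the state.
- manip.state(): the state, without advancing time (a new reading comes with each control period).
- eyes.grab_frame(name): name is "side" or "top" or "wrist"; returns (picture, depth): 420x560x3 uint8, red, green, blue; 420x560 float32, m along the optical axis (not along the pixel's ray), 0 where there is no reading.
- eyes.camera_params(name): a dict with "fov_y" (degrees; the focal length in pixels is half the picture's height over the tangent of half this angle, whatever the lens; pixels are square), "cx", "cy" (the principal point, pixels), "pose" (4x4, takes a point from camera to world coordinates); the wrist camera has in their place "T_tool_cam" (4x4, takes a point from camera to tool coordinates, whose origin is the TCP and whose axes are the flange's). Camera axes: x right, y up, looking along -z (the intrinsics and any distortion apply to the point x, -y, -z); pixel columns grow to the right and rows downward; lengths in m; the calibration is good to about 2 mm. A picture is of the moment at which its call begins: read the wrist's pose just before it. camera_params takes no time and is no camera call.
- job_done(): hands the job in; it is judged then, once.
Trained networks look in the newest picture that a camera, given by its name, has taken for a name from the list of things; names that differ only in an ending like _2 or _b are one class to them, and where a whole thing is asked for, a point or a joint stands for the part that bears it (a point fixed in the world has none). Each returns a list of dicts, best first, with "p" (0 to 1); they miss things now and then, are a little off and sometimes report something else, mostly with a low value. They report only what shows in the picture. A call takes as long as a camera call.
- models.regions_of(camera, label): "mask" (420x560 bool, what is visible of it) and "pixel" ([column, row] in pixels, amid what is visible of it).
The state is a dict: "time": time; "joint_pos": joint angles; "joint_vel": joint speeds; "joint_efforts": joint torques, N m; "tool_pos": TCP position; "tool_rot": TCP orientation; "contact_force": force on the tool from outside, world axes, zero at the start; "ft_torque": the same for the moment, N m; "gripper_width": opening from 0.0 (shut) to 1.0 (fully open); "grasp_force": force on a finger pad.
Only numpy, scipy, OpenCV 4.12 (cv2) and the standard library are available. Lean on these libraries where they do the work, as an engineer would, in place of code of your own. Each camera call takes 0.05 s, during which the arm holds its last target. There are 200 camera calls.

## Working session

There is one attempt and no reset: what is moved stays moved. The work goes in short steps, Python scripts to look and compute and a tool call to move; the robot and the scene stay as the last step left them, time stands still between calls to the robot, and variables do not carry over. Pictures are saved under pics/ and viewed, at most 10 in all, crops included, and the job is handed in when it is done.

Besides the shell and the picture viewer there is one more tool, called as a command line: name --argument value ..., lists and objects as JSON in quotes. servo_tool: Moves the arm, as the interface text tells. Its arguments: {"type":"object","properties":{"motion":{"type":"array","items":{"type":"number","minimum":-1,"maximum":1}}},"required":["motion"]}

```bash
mkdir -p pics
cat > h.py <<'E'
import numpy as np, cv2
from plant import manip, eyes, job_done, models
from scipy.spatial.transform import Rotation as R
def toolT():
    s=manip.state(); T=np.eye(4); q=s["tool_rot"]
    T[:3,:3]=R.from_quat([q[1],q[2],q[3],q[0]]).as_matrix(); T[:3,3]=s["tool_pos"]; return T
def grab(n):
    T=toolT(); im,d=eyes.grab_frame(n); p=eyes.camera_params(n)
    P=np.array(p["pose"]) if "pose" in p else T@np.array(p["T_tool_cam"])
    return im,d,p,P
def world(px,dep,p,P):
    px=np.atleast_2d(px).astype(float); f=210/np.tan(np.radians(p["fov_y"])/2)
    dep=np.broadcast_to(dep,len(px))
    c=np.c_[(px[:,0]-p["cx"])/f*dep,-(px[:,1]-p["cy"])/f*dep,-dep]
    return c@P[:3,:3].T+P[:3,3]
def atz(px,z,p,P):
    o=P[:3,3]; d=world(px,1.,p,P)-o
    return o+d*((z-o[2])/d[:,2])[:,None]
E
python3 - <<'E'
from h import *
for n in("top","side"):
    im,d,p,P=grab(n); cv2.imwrite(f"pics/{n}0.png",im[:,:,::-1]); print({k:v for k,v in p.items() if k!="pose"},P[:3,3].round(3))
    for l in("tailstock","tailstock_grip","pointer","red_mark"):
        for r in models.regions_of(n,l)[:2]:
            m=r["mask"]; ys,xs=np.nonzero(m); z=d[m]; ok=z>0
            w=world(np.c_[xs,ys][ok],z[ok],p,P); print(n,l,round(r["p"],2),r["pixel"],m.sum(),np.median(w,0).round(3) if ok.any() else None)
print(manip.state(),manip.grasp_offset)
E
```

```text
{'fov_y': 55.98024437791921, 'cx': 274.7211857978236, 'cy': 212.1538822443843} [ 0.394 -0.037  0.906]
top tailstock 0.68 [256.9, 218.6] 888 [ 0.511 -0.006  0.086]
top tailstock_grip 0.76 [257.3, 220.1] 916 [ 0.511 -0.008  0.086]
top pointer 0.62 [254.5, 217.7] 963 [ 0.511 -0.006  0.085]
top red_mark 0.73 [258.2, 216.7] 928 [ 0.512 -0.006  0.085]
top red_mark 0.62 [288.8, 233.5] 67 [ 0.492 -0.078  0.028]
{'fov_y': 42.08038371857639, 'cx': 281.90556926490393, 'cy': 209.26844833821198} [ 0.583 -0.789  0.509]
side tailstock 0.81 [259.5, 220.1] 1719 [ 0.52  -0.029  0.069]
side tailstock_grip 0.63 [261.5, 217.0] 1745 [ 0.52  -0.029  0.068]
side pointer 0.65 [259.8, 218.8] 1726 [ 0.52  -0.029  0.069]
side red_mark 0.66 [244.3, 259.2] 212 [ 0.49  -0.085  0.023]
{'time': 0.5, 'joint_pos': array([-1.26402819e+00,  5.27633650e-02,  1.61296303e+00,  8.44484249e-06,
        1.47598238e+00, -1.18966445e-01]), 'joint_vel': array([-0.00040203, -0.00034298, -0.00056194,  0.0008267 ,  0.00040851,
       -0.00084098]), 'joint_efforts': array([-9.30232181e-05, -3.93210125e+01, -3.70027900e+01, -1.35156279e-04,
        1.29168162e-03, -2.27186410e-05]), 'tool_pos': array([ 0.25812711, -0.56915749,  0.20482656]), 'tool_rot': array([-5.81945330e-05,  9.77429262e-01,  2.11262949e-01, -1.25860066e-06]), 'contact_force': array([-0.43978063,  0.27939526, -0.44221803]), 'ft_torque': array([-0.00977529,  0.02154889,  0.03749439]), 'grasp_force': 0.0, 'gripper_width': 0.9993084715174152} 0.0187
```

View pics/top0.png

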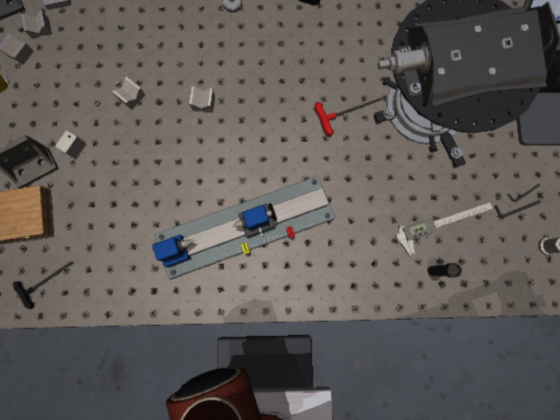

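View pics/side0.png

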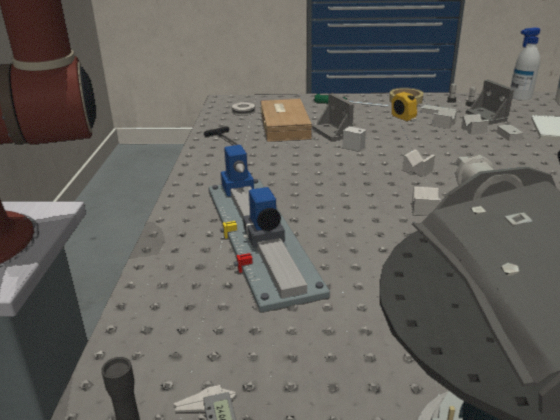

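The top view shows the tailstock block at about (257,218), the red tab at (291,233), the yellow tab at (246,249) and the headstock at (170,250). Red lies towards the robot's right (-y), so I'll measure the details next.

Run:
```python
from h import *
im,d,p,P=grab("top")
hsv=cv2.cvtColor(im,cv2.COLOR_RGB2HSV); yy,xx=np.mgrid[:420,:560]
roi=(xx>145)&(xx<340)&(yy>170)&(yy<285)
W=world(np.c_[xx.ravel(),yy.ravel()],d.ravel(),p,P).reshape(420,560,3)
H,S,V=[hsv[...,i].astype(int) for i in range(3)]
def show(n,m):
    w=W[m]; print(n,m.sum(),"px",xx[m].mean().round(1),yy[m].mean().round(1),"med",np.median(w,0).round(4),"mean",w.mean(0).round(4)); return w
red=show("red",roi&((H<6)|(H>174))&(S>150)&(V>80)&(W[...,2]<.04))
yel=show("yel",roi&(H>20)&(H<35)&(S>150)&(V>80))
blue=roi&(H>105)&(H<125)&(S>140)&(d>0)&(W[...,2]>.085)
b=show("tail",blue&(xx>215)); h=show("head",blue&(xx<215))
plate=roi&(W[...,2]>.008)&(W[...,2]<.019)
w=show("plate",plate)
r=cv2.minAreaRect(w[:,:2].astype(np.float32)*1000); print("plate",r)
print("tailrect",cv2.minAreaRect(b[:,:2].astype(np.float32)*1000))
v=(yel.mean(0)-red.mean(0))[:2]; print("tabs angle",np.degrees(np.arctan2(-v[0],v[1])))
v=(h.mean(0)-b.mean(0))[:2]; print("blocks angle",np.degrees(np.arctan2(-v[0],v[1])))
c=cv2.resize(im[195:270,215:315],None,fx=8,fy=8,interpolation=cv2.INTER_CUBIC); cv2.imwrite("pics/c1.png",c[:,:,::-1])
```

```text
red 58 px 290.1 231.8 med [ 0.4922 -0.0785  0.0289] mean [ 0.4926 -0.0787  0.0286]
yel 62 px 245.1 248.2 med [0.4587 0.0222 0.0284] mean [0.4583 0.022  0.0277]
tail 389 px 255.3 216.6 med [ 0.5172 -0.0039  0.0998] mean [ 0.5177 -0.0043  0.0995]
head 416 px 166.0 248.9 med [0.4548 0.1781 0.0995] mean [0.4551 0.1782 0.0991]
plate 4444 px 245.7 227.0 med [0.5094 0.03   0.014 ] mean [0.5078 0.0205 0.014 ]
plate ((504.1735534667969, 22.577316284179688), (119.64900207519531, 399.56463623046875), 19.12763023376465)
tailrect ((518.74560546875, -4.023506164550781), (35.679115295410156, 46.392208099365234), 19.057668685913086)
tabs angle 18.80518632289433
blocks angle 18.938692295123996
```

View pics/c1.png

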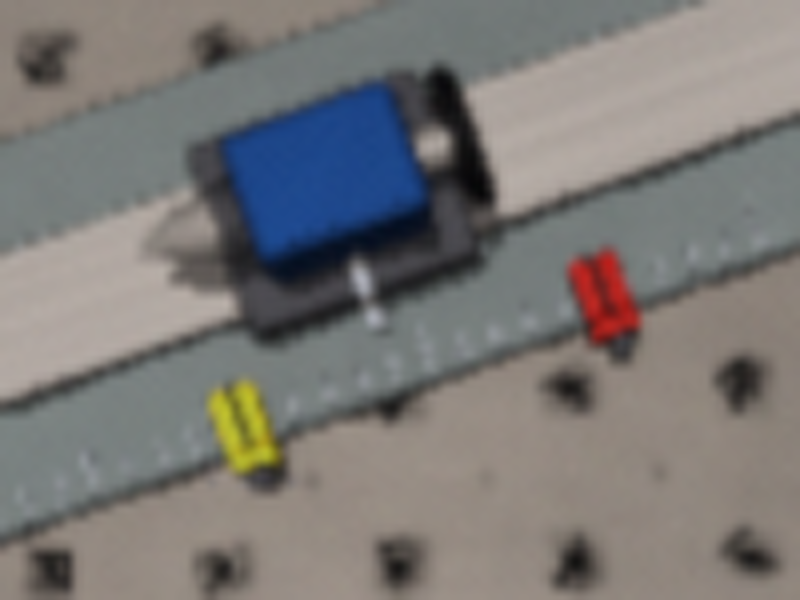

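The crop shows the white pointer line at about (368,295), the red tab at (603,297) and the yellow tab at (243,428). The bed is turned 19°, and the tailstock has to travel about 62 mm towards -y. First move: approach and turn.

servo_tool --motion '[1, 0.2, -0.17, 0, -0.2, 1, 0.4, -0.35, 0, -0.4, 1, 0.6, -0.52, 0, -0.6, 1, 0.8, -0.7, 0, -0.8, 1, 1, -0.87, 0, -1]'

```text
time: 1.18
tool_pos: [0.3247, -0.4236, 0.2051]
tool_rot: [0.0, 0.821, 0.571, 0.0]
contact_force: [0.1, -0.7, -0.3]
gripper_width: 0.999
grasp_force: 0.0
```

```bash
cat > rel.py <<'E'
from h import *
a=np.radians(19); u=np.array([-np.sin(a),np.cos(a),0]); v=np.array([np.cos(a),np.sin(a),0])
def rel(target):
    T=toolT(); s=T[:3,:3].T@(np.array(target)-T[:3,3]); yaw=np.degrees(np.arctan2(T[1,0],T[0,0]))
    print("pos",T[:3,3].round(4),"units xyz",(s/.12).round(3),"turn",round((yaw-109)/45,3))
E
python3 -c "
from rel import *
rel([.518,-.0042,.205])"
```

```text
pos [ 0.3247 -0.4236  0.2051] units xyz [ 3.837  0.298 -0.   ] turn -0.874
```

servo_tool --motion '[1, 0.2, 0.02, 0, -0.18, 1, 0.4, 0.03, 0, -0.36, 1, 0.6, 0.05, 0, -0.54, 1, 0.8, 0.07, 0, -0.72, 1, 1, 0.08, 0, -0.87]'

```text
time: 1.8
tool_pos: [0.3758, -0.3149, 0.2051]
tool_rot: [0.0, 0.582, 0.813, -0.0]
contact_force: [0.3, 0.4, -0.3]
gripper_width: 1.002
grasp_force: 0.0
```

```bash
python3 -c "
from rel import *
rel([.518,-.0042,.205])"
```

```text
pos [ 0.3758 -0.3149  0.2051] units xyz [2.07  1.955 0.   ] turn -0.005
```

servo_tool --motion '[1, 0.25, 0.25, 0, 0, 1, 0.5, 0.5, 0, 0, 1, 0.75, 0.75, 0, 0, 1, 1, 1, 0, 0, 1, 1, 1, 0, 0]'

```text
time: 2.42
tool_pos: [0.4519, -0.1617, 0.2051]
tool_rot: [0.0, 0.582, 0.813, 0.0]
contact_force: [0.5, 0.0, -0.0]
gripper_width: 1.003
grasp_force: 0.0
```

servo_tool --motion '[1, 0.25, 0.25, 0, 0, 1, 0.5, 0.5, 0, 0, 1, 0.75, 0.75, 0, 0, 1, 1, 0.95, 0, 0, 1, 1, 0.95, 0, 0]'

```text
time: 3.05
tool_pos: [0.5214, -0.0128, 0.2049]
tool_rot: [-0.0, 0.583, 0.813, -0.0]
contact_force: [0.3, 0.3, 0.3]
gripper_width: 0.998
grasp_force: 0.0
```

Run:
```python
from rel import *
rel([.518,-.0042,.0633])
im,d,p,P=grab("wrist"); cv2.imwrite("pics/w1.png",im[:,:,::-1])
hsv=cv2.cvtColor(im,cv2.COLOR_RGB2HSV); yy,xx=np.mgrid[:420,:560]
W=world(np.c_[xx.ravel(),yy.ravel()],d.ravel(),p,P).reshape(420,560,3)
H,S,V=[hsv[...,i].astype(int) for i in range(3)]
for n,m in (("red",((H<6)|(H>174))&(S>150)&(V>60)),("blue",(H>105)&(H<125)&(S>140)&(W[...,2]>.094))):
    m&=(d>0)
    if m.sum()>20:
        w=W[m]; w2=w[np.abs(w[:,2]-np.percentile(w[:,2],90))<.004]; r=cv2.minAreaRect(w2[:,:2].astype(np.float32)*1000)
        c=np.r_[r[0],0]/1000; print(n,len(w),w2[:,2].mean().round(4),r,"s,x",(c@u).round(4),(c@v).round(4))
```

```text
pos [ 0.5214 -0.0128  0.2049] units xyz [ 0.077 -0.003  1.18 ] turn -0.007
red 403 0.0277 ((494.4388122558594, -79.72608184814453), (22.146263122558594, 13.835759162902832), 17.416179656982422) s,x -0.2364 0.4415
blue 2252 0.0993 ((519.9525146484375, -4.583745956420898), (33.9152717590332, 45.12089538574219), 17.597434997558594) s,x -0.1736 0.4901
```

View pics/w1.png

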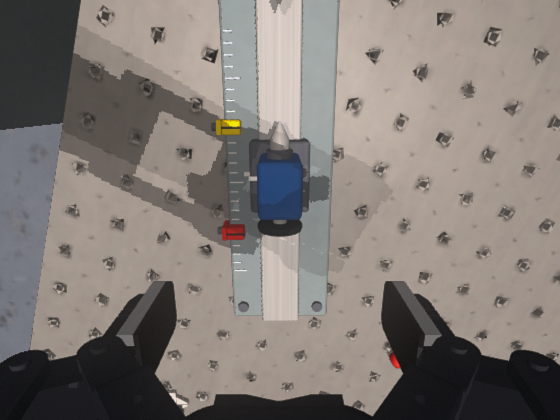

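The wrist view shows the pointer line at (250,178) and the red tab's line at (233,231), with the block centred between the open fingers' lines. Now descend and grip.

servo_tool --motion '[1, 0.07, 0, 0.2, 0, 1, 0.07, 0, 0.45, 0, 1, 0.07, 0, 0.7, 0, 1, 0.07, 0, 0.9, 0, 1, 0.07, 0, 1, 0]'

```text
time: 3.72
tool_pos: [0.5172, -0.0071, 0.0834]
tool_rot: [-0.001, 0.585, 0.811, -0.001]
contact_force: [1.0, 0.8, 0.8]
gripper_width: 0.999
grasp_force: 0.0
```

servo_tool --motion '[1, 0, 0, 0.1, 0, 1, 0, 0, 0.18, 0, 1, 0, 0, 0.18, 0, 0, 0, 0, 0.18, 0, -1, 0, 0, 0.18, 0]'

```text
time: 4.35
tool_pos: [0.5189, -0.0057, 0.064]
tool_rot: [0.001, 0.584, 0.812, 0.0]
contact_force: [-0.3, 1.2, -0.4]
gripper_width: 0.603
grasp_force: 0.0
```

servo_tool --motion '[-1, 0, 0, 0, 0, -1, 0, 0, 0, 0, -1, 0, 0, 0, 0, -1, 0, 0, 0, 0, -1, 0, 0, 0, 0]'

```text
time: 4.97
tool_pos: [0.5198, -0.0054, 0.0644]
tool_rot: [0.001, 0.584, 0.812, 0.001]
contact_force: [4.6, 3.6, 3.1]
gripper_width: 0.397
grasp_force: 62.1
```

servo_tool --motion '[-1, -0.1, 0, 0, 0, -1, -0.2, 0, 0, 0, -1, -0.3, 0, 0, 0, -1, -0.4, 0, 0, 0, -1, -0.47, 0, 0, 0]'

```text
time: 5.6
tool_pos: [0.538, -0.0584, 0.0644]
tool_rot: [0.001, 0.584, 0.812, 0.002]
contact_force: [5.3, 5.8, 4.0]
gripper_width: 0.399
grasp_force: 62.1
```

servo_tool --motion '[-1, -0.02, 0, 0, 0, -1, -0.045, 0, 0, 0, -1, -0.045, 0, 0, 0, -1, -0.045, 0, 0, 0]'

```text
time: 6.1
tool_pos: [0.5399, -0.0638, 0.0644]
tool_rot: [0.002, 0.584, 0.812, 0.002]
contact_force: [6.0, 3.8, 2.0]
gripper_width: 0.401
grasp_force: 62.0
```

```bash
cat > look.py <<'E'
from rel import *
import sys
for n in("wrist","top"):
    im,d,p,P=grab(n); g=im
    hsv=cv2.cvtColor(im,cv2.COLOR_RGB2HSV); H,S,V=[hsv[...,i].astype(int) for i in range(3)]
    m=((H<6)|(H>174))&(S>150)&(V>60); _,_,st,ce=cv2.connectedComponentsWithStats(m.astype(np.uint8))
    yy,xx=np.mgrid[:420,:560]; W=world(np.c_[xx.ravel(),yy.ravel()],d.ravel(),p,P)
    for k in range(1,len(st)):
        if st[k,4]>20:
            w=atz(ce[k],.028,p,P)[0]
            print(n,st[k],ce[k].round(1),w.round(4),"s",(w@u).round(4))
            if np.hypot(*(w[:2]-[.4935,-.079]))<.02: c=ce[k].astype(int)
    x0,y0=max(c[0]-30,0),max(c[1]-30,0)
    cv2.imwrite(f"pics/{sys.argv[1]}_{n}.png",cv2.resize(im[y0:y0+60,x0:x0+80],None,fx=8,fy=8,interpolation=cv2.INTER_CUBIC)[:,:,::-1]); print(n,"crop",x0,y0)
E
python3 look.py a; python3 -c "
import cv2,numpy as np
cv2.imwrite('pics/a.png',np.vstack([cv2.resize(cv2.imread(f'pics/a_{n}.png'),(400,300)) for n in('wrist','top')]))"
```

```text
wrist [180 212  41  32 922] [199.5 228.9] [ 0.4942 -0.0767  0.028 ] s -0.2334
wrist [543 408  16  12  52] [550.8 413.7] [ 0.7767 -0.1358  0.028 ] s -0.3813
wrist crop 169 198
top [315 102  22  34 305] [324.5 118.2] [ 0.7586 -0.1668  0.028 ] s -0.4047
top [  176   134   160   286 18480] [252.8 311. ] [0.3223 0.0067 0.028 ] s -0.0986
top [ 258  140   65   61 2672] [289.5 169.7] [ 0.6358 -0.0812  0.028 ] s -0.2838
top crop 169 198
```

View pics/a.png

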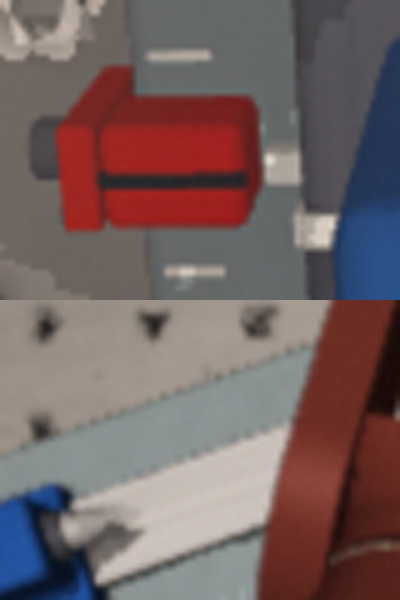

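The wrist crop shows the red tab's black line at pixel (203.5,234), the pointer at (225.5,231) and the line on the saddle's top at (232.4,244). Converting these to positions along the bed.

Run:
```python
from rel import *
im,d,p,P=grab("wrist")
for n,px,z in (("redL",(190,234),.028),("redR",(217.5,234),.028),("ptr",(225.5,231),.024),("sad",(232.4,244),.046)):
    w=atz(px,z,p,P)[0]; i=[int(round(c)) for c in px]; dd=d[i[1],i[0]]; wd=world(px,dd,p,P)[0]
    f=lambda w,a:(w@[-np.sin(a),np.cos(a),0]).round(4)
    print(n,w.round(4),[f(w,np.radians(a)) for a in(18,18.5,19)],"depth",wd.round(4))
```

```text
redL [ 0.4895 -0.0817  0.028 ] [np.float64(-0.229), np.float64(-0.2328), np.float64(-0.2366)] depth [ 0.4896 -0.0815  0.0285]
redR [ 0.5055 -0.0764  0.028 ] [np.float64(-0.2289), np.float64(-0.2329), np.float64(-0.2368)] depth [ 0.5054 -0.0771  0.0263]
ptr [ 0.5095 -0.0746  0.024 ] [np.float64(-0.2284), np.float64(-0.2324), np.float64(-0.2364)] depth [ 0.5095 -0.074   0.0255]
sad [ 0.5159 -0.072   0.046 ] [np.float64(-0.2279), np.float64(-0.232), np.float64(-0.236)] depth [ 0.5159 -0.072   0.046 ]
```

The pointer is within about 0.6 mm of the red line, so I'll nudge it slightly, release and rise.

servo_tool --motion '[-1, -0.005, 0, 0, 0, -1, -0.005, 0, 0, 0, -0.1, -0.005, 0, 0, 0, 0.3, -0.005, 0, 0, 0, 1, -0.005, 0, 0, 0]'

```text
time: 6.88
tool_pos: [0.537, -0.065, 0.0625]
tool_rot: [-0.001, 0.584, 0.812, -0.001]
contact_force: [0.8, -1.0, -1.5]
gripper_width: 0.842
grasp_force: 0.0
```

servo_tool --motion '[1, 0, 0, 0, 0, 1, 0, 0, 0, 0, 1, 0, 0, 0, 0, 1, 0, 0, -0.1, 0, 1, 0, 0, -0.25, 0]'

```text
time: 7.5
tool_pos: [0.538, -0.0648, 0.094]
tool_rot: [-0.0, 0.584, 0.812, -0.0]
contact_force: [-0.3, -0.9, 0.1]
gripper_width: 0.998
grasp_force: 0.0
```

servo_tool --motion '[1, 0, 0, -0.2, 0, 1, 0, 0, -0.45, 0, 1, 0, 0, -0.7, 0, 1, 0, 0, -0.7, 0, 1, 0, 0, -0.7, 0]'

```text
time: 8.12
tool_pos: [0.538, -0.0648, 0.1773]
tool_rot: [-0.0, 0.584, 0.812, -0.0]
contact_force: [0.5, 0.5, -0.9]
gripper_width: 0.996
grasp_force: 0.0
```

```bash
python3 look.py b
```

```text
wrist [215 177  26  19 385] [227.4 186.6] [ 0.494  -0.0778  0.028 ] s -0.2344
wrist [449 324  36  20 486] [468.4 332.7] [ 0.7761 -0.1485  0.028 ] s -0.3931
wrist crop 197 156
top [  167    98   187   322 23544] [253.9 301.1] [0.3432 0.004  0.028 ] s -0.108
top [ 254  102   83   80 4429] [295.5 141.8] [ 0.7024 -0.097   0.028 ] s -0.3204
top crop 197 156
```

View pics/b_wrist.png

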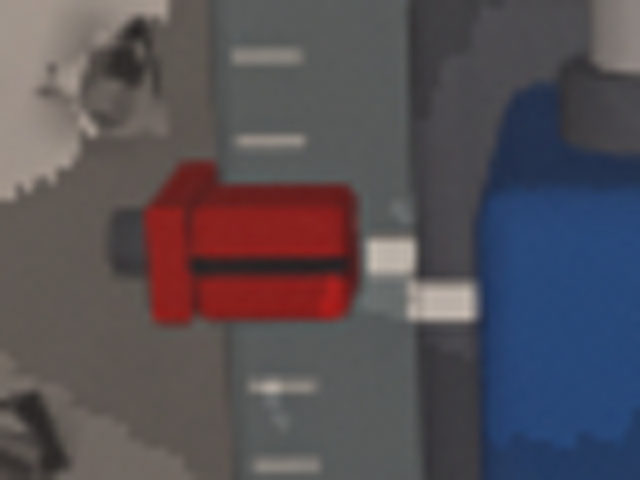

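The crop shows the red tab's line from (192,267) to (345,264), the pointer at (390,256) and the saddle line at (443,301).

Run:
```python
from rel import *
im,d,p,P=grab("wrist")
for n,c,z in (("redL",(195,267),.028),("redR",(342,264.5),.028),("ptr",(390,256),.024),("sad",(443,301),.046)):
    px=(197+(c[0]+.5)/8-.5,156+(c[1]+.5)/8-.5); w=atz(px,z,p,P)[0]
    print(n,w.round(4),[(w@[-np.sin(a),np.cos(a),0]).round(4) for a in np.radians([18,18.5,19])])
print(manip.state()["time"],manip.state()["contact_force"])
```

```text
redL [ 0.4882 -0.0812  0.028 ] [np.float64(-0.228), np.float64(-0.2319), np.float64(-0.2357)]
redR [ 0.5039 -0.0756  0.028 ] [np.float64(-0.2276), np.float64(-0.2316), np.float64(-0.2355)]
ptr [ 0.5087 -0.0739  0.024 ] [np.float64(-0.2275), np.float64(-0.2315), np.float64(-0.2355)]
sad [ 0.5159 -0.0712  0.046 ] [np.float64(-0.2271), np.float64(-0.2312), np.float64(-0.2352)]
8.275 [-0.33560814  0.27888694  0.2862406 ]
```

The pointer stands opposite the red line to within about 0.3 mm, and the gripper is clear of it.

```bash
python3 -c "
from plant import job_done
print(job_done())"
```

```text
the job is handed in; nothing more can be done
None
```

The tailstock's pointer stands opposite the red tab, within about 0.3 mm by the wrist camera; the gripper has let go and is clear above it, and the job was handed in at about 8.3 s.

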